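# Hold the specimen clamp open with its square key

### The job

Open the specimen clamp and keep it open: pick up the loose square-bored key, fit it fully down over the clamp's square shaft, press it in against the spring and twist it a quarter turn clockwise (seen from above) to its stop. The shaft springs back if let go, so finish while still gripping the key, holding it turned and the clamp open. Do not knock the jar, dish, beaker or wooden box about.

Things in the scene. Friction and masses are not known exactly. Their poses are not given: they have to be found in the camera images.
- key_grip (a point): Loose aluminium key, 160 g, standing bore down: square socket 38 x 38 mm, 28 mm high; round neck 20 mm across, 6 mm high; upright grip bar 64 mm long, 16 thick, 30 high; whole height 64 mm. This point: the bar's centre, 49 mm above the underside; x along the bar, y across it, z up. The bore's sides are parallel to x and y, so the key fits the shaft in any of four yaws.
- key_bore (a point): Point on the key's axis at the closed inner end of its square bore, 24 mm above the key's underside and 25 mm below key_grip; axes as the key's. The bore is 21.6 mm wide, 24 mm deep, open below, with a 2 mm chamfer at the mouth. This point meets shaft_top when the key is fully fitted.
- shaft_top (a point): Centre of the top end of the clamp's upright steel square shaft, 20 mm wide, its top 4 mm tapered to 15 mm; x and y square to its flats, z up. At rest 102 mm above the bench, standing 36 mm out of a round collar 46 mm across. It sinks and turns with the shaft. With the key on and fully pressed, the key's underside is 2 mm above the collar.
- clamp: The clamp stand, fixed to the bench, at any yaw; origin on the bench under the shaft's axis. Foot plate 190 x 130 mm, from 50 mm behind to 140 mm ahead (+x) of the axis; two steel vise jaws, at most 64 mm high, lie 75 to 130 mm ahead (+x) of the axis. z up.
- press (a joint): How far the shaft is pressed down, m: 0 at rest, 0.010 at the bottom. A spring resists with 3 N at rest, 10 N at the bottom. A bayonet collar blocks turning until it is pressed more than 0.008; once turned, the collar keeps it pressed at about 0.008 or more.
- turn (a joint): How far the shaft is turned, rad: 0 at rest, grows clockwise seen from above, stop at 1.571 (a quarter turn). A spring turns it back: 0.03 N m at rest, 0.12 N m at the stop. The key has about 0.08 rad of rotational play on the shaft. Turning it moves the clamp's jaw open.
- jar: Bystander: closed amber glass jar, 64 mm across, 90 mm high; origin at the centre of its underside. Leave it.
- dish: Bystander: open white ceramic dish, 90 mm across, 30 mm high; origin at the centre of its underside. Leave it.
- beaker: Bystander: open white beaker, 52 mm across, 60 mm high; origin at the centre of its underside. Leave it.
- slidebox: Bystander: closed wooden slide box, 85 x 60 x 35 mm; origin at the centre of its underside. Leave it.
Things that resemble listed ones, but are neither listed nor needed, are in the scene too. Leave any pink or red look-alike of the part that bears key_grip alone. Of the things that look like the clamp, take the one that is farthest to the robot's left at the start.

How it is judged:
By the outcome, as a careful person would: the job done as asked, in the order asked, and still so for the second after the job is handed in, while the arm keeps its last pose, push and grip.
It also fails if it takes over 56 s, if anything falls off the work surface, if the arm or the gripper's body presses on something with over 40 N, if the wrist force passes 120 N, or if a joint passes its speed limit or range.

### The arm

A 6-joint arm with a two-finger parallel gripper is mounted at the origin on the work surface. World frame = base frame: x ahead of the robot, y to its left, z up, the work surface at z = 0. Lengths are in mm, angles in degrees, forces in N, time in s.
With the tool pointing down it reaches from about 300 to 850 mm from the base axis. Payload 4.2 kg.
Tool frame: the origin (TCP) lies at the very end of the fingers, on their centre line; the grasp point (between the pads) lies 19 mm behind it; z points along the fingers, y is the direction in which the jaws open and shut (so a half turn about z gives the same grasp; the last joint's range is limited). The gripper opens to 91 mm and grips with 3 to 60 N. Pads are 32 mm wide; open, the fingers measure 118 mm over their backs; the gripper's body (76 mm by 178 mm) begins 60 mm behind the grasp point.
Start: joints at [66.921, 18.312, 89.639, -0, 72.044, -1.146], TCP at [214.777, 533.399, 213.976] pointing down, gripper open.
Joint ranges: [-177.97, 177.97], [-48.28, 115.42], [12.27, 149.76], [-77.06, 257.06], [2.81, 150.46], [-146.56, 146.56]. Speed limits (degrees/s): [147.25, 147.25, 180, 180, 180, 180].

### API

Orientations are given as [roll, pitch, yaw] about the fixed x, y, z axes, in that order (R = Rz(yaw) Ry(pitch) Rx(roll)).
In Python, from workcell import * gives the robot as it stands. The module is installed in compiled form; this text tells all that it offers.
- The arm moves only by the tool servo_tool, never from a script. Its argument "plan" is a list that holds one entry, the list of rows, each a list of 7 numbers: the shift along the tool's x, y, z in mm, then the turn, a rotation vector about the tool's x, y, z in rad, then the opening, from 0 (shut) to 1 (fully open). A call has 1 to 20 rows; each row is the pose to reach, as a shift and turn from the pose commanded when the call began, along the tool's axes at that moment; what a row does not reach only later rows make up. A row lasts 1/10 s, in which the tool goes at most 50 mm and 8.59 degrees, less where a joint would pass 70% of its speed; a pose out of reach is approached as far as the arm can. A call with a gripper value outside its range is refused whole. The fingers move at their own pace and stop on an object; "squeeze" is the grip in N (left out, the last holds). Time passes only in rows, so rows that repeat a pose let the fingers close. It gives the time, the measured TCP pose, the force and the opening at its end, in the units of the state.
- state(): the state, without advancing time (a new reading comes with each control period).
- grab_frame(name): name is "scene" or "top" or "wrist"; returns a dict with "color" (384x512x3 uint8, red, green, blue), "range_z" (384x512 float32, mm along the optical axis (not along the pixel's ray), 0 where there is no reading), "fx", "fy", "cx", "cy" (pixels), "dist_coeffs" ([k1, k2, p1, p2, k3] as OpenCV has them; the pictures are not rectified), "rvec" (rotation vector, rad) and "tvec" (3), from world to camera coordinates, as OpenCV has them; the wrist camera has in their place "tool_from_camera" (4x4, takes a point from camera to tool coordinates, whose origin is the TCP and whose axes are the flange's). Camera axes: x right, y down, z forward; pixel columns grow to the right and rows downward; lengths in mm; the calibration is good to about 2 mm. A picture is of the moment at which its call begins: read the wrist's pose just before it.
- job_done(): hands the job in, once; it reports no verdict.
The state is a dict: "time_s": time; "qpos": joint angles; "qvel": joint speeds; "effort": joint torques, N m; "ee_pos": TCP position; "ee_rot": TCP orientation; "force": force on the tool from outside, world axes, zero at the start; "torque": the same for the moment, N m; "gripper_width": finger opening in mm.
Only numpy, scipy, OpenCV 4.12 (cv2) and the standard library are available. Lean on these libraries where they do the work, as an engineer would, in place of code of your own. Each camera call takes 0.05 s, during which the arm holds its last target.

## Working session

There is one attempt and no reset: what is moved stays moved. The work goes in short steps, Python scripts to look and compute and a tool call to move; the robot and the scene stay as the last step left them, time stands still between calls to the robot, and variables do not carry over. Pictures are saved under pics/ and viewed, and the job is handed in when it is done.

Besides the shell and the picture viewer there is one more tool, called after "Request:" as name([rows], argument=value, ...), one row to a line, values as JSON. servo_tool: Moves the arm, as the interface text tells. Its arguments: {"type":"object","properties":{"plan":{"type":"array"},"squeeze":{"type":"number"}},"required":["plan"]}

```bash
mkdir -p pics
cat > h.py <<'E'
from workcell import *
import numpy as np, cv2, pickle
def grab(n):
    s=state(); f=grab_frame(n); f['state']=s; pickle.dump(f,open(f'{n}.pkl','wb')); return f
def save(img,name,sc=1): 
    if sc!=1: img=cv2.resize(img,None,fx=sc,fy=sc,interpolation=cv2.INTER_CUBIC)
    cv2.imwrite('pics/'+name,img[:,:,::-1])
def cloud(f):
    K=np.array([[f['fx'],0,f['cx']],[0,f['fy'],f['cy']],[0,0,1.]])
    h,w=f['range_z'].shape
    u,v=np.meshgrid(np.arange(w),np.arange(h))
    p=cv2.undistortPoints(np.stack([u,v],-1).reshape(-1,1,2).astype(np.float64),K,np.array(f['dist_coeffs'],float)).reshape(h,w,2)
    z=f['range_z'].astype(float)
    P=np.dstack([p*z[...,None],z])
    if 'rvec' in f:
        R=cv2.Rodrigues(np.array(f['rvec'],float))[0]; t=np.array(f['tvec'],float).ravel()
        W=(P-t)@R
    else:
        T=np.array(f['tool_from_camera']); s=f['state']
        r,pp,y=np.radians(s['ee_rot'])
        from scipy.spatial.transform import Rotation as Ro
        R=Ro.from_euler('xyz',[r,pp,y]).as_matrix()
        W=(P@T[:3,:3].T+T[:3,3])@R.T+np.array(s['ee_pos'])
    W[z<=0]=np.nan
    return W
E
python3 - <<'E'
from h import *
print(state())
for n in ['scene','top','wrist']:
    f=grab(n); save(f['color'],n+'0.png',1.5)
E
```

```text
{'time_s': 0.0, 'qpos': array([ 6.69209832e+01,  1.83510486e+01,  8.97081481e+01, -1.00607008e-03,
        7.20426441e+01, -1.14693013e+00]), 'qvel': array([ 0.08860566,  0.05600898,  0.05906997, -0.07362251, -0.00103547,
       -0.05930107]), 'effort': array([-2.51112215e-04, -4.12479579e+01, -2.31978858e+01,  7.26515288e-02,
        4.56007209e-02, -1.33144581e-04]), 'ee_pos': array([214.57868266, 532.906059  , 213.11441327]), 'ee_rot': array([-1.79898161e+02, -1.08216458e-03,  1.58068223e+02]), 'force': array([ 0.60514862, -0.54581511,  0.22183741]), 'torque': array([0.01243411, 0.04094274, 0.04218787]), 'gripper_width': 91.1292739759672}
```

View pics/scene0.png

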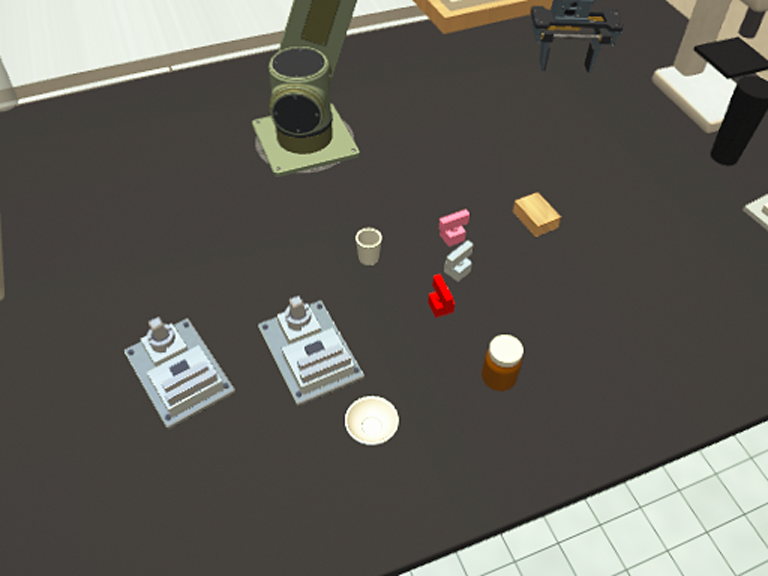

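View pics/top0.png

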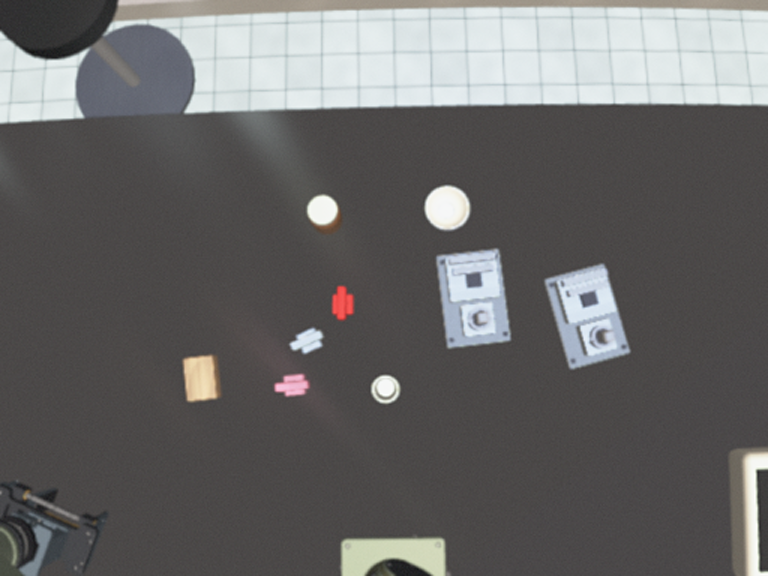

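View pics/wrist0.png

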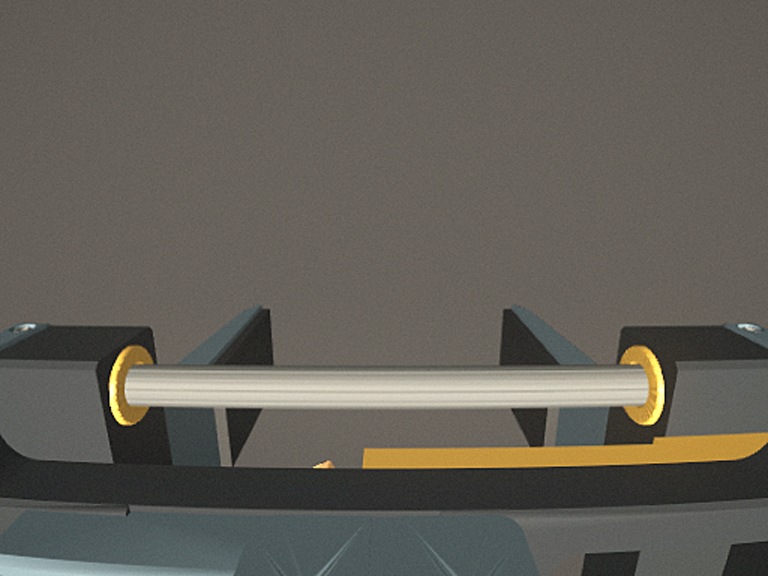

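The robot's left is image-left in the top view, so the target clamp is the one at about (475,300) there. The silver key is at (306,341), with pink and red decoys beside it. Next I'll measure both.

Run:
```python
from h import *
for n in ['top','scene']:
    f=pickle.load(open(n+'.pkl','rb')); W=cloud(f); np.save(n+'W.npy',W)
    c=f['color']
    if n=='top':
        for u,v in [(306,341),(478,318),(343,303),(293,385),(386,389),(447,208),(323,210),(600,337),(200,378),(250,300)]:
            print(u,v,W[int(v/1.5),int(u/1.5)].round(1))
        a=c[205:250,180:240]; b=c[160:240,285:345]
        save(np.hstack([cv2.resize(a,None,fx=7,fy=7,interpolation=2)]),'tkey.png'); save(b,'tclamp.png',7)
    else:
        save(c[150:215,280:330],'skey.png',9); save(c[190:275,165:250],'sclamp.png',7)
        for u,v in [(458,262),(295,302)]: print(u,v,W[int(v/1.5),int(u/1.5)].round(1))
```

```text
306 341 [496.8 159.6  60.9]
478 318 [ 532.2 -168.3  101.2]
343 303 [568.5  88.2  63.8]
293 385 [413.4 185.6  66.5]
386 389 [398.    7.1   6.7]
447 208 [ 769.5 -128.     6.1]
323 210 [748.2 122.   89.3]
600 337 [ 493.7 -407.7   80.3]
200 378 [425.8 378.2  35.6]
250 300 [583.7 287.3  -1.7]
458 262 [512.5 153.7  47.1]
295 302 [ 539.2 -180.   102.4]
```

View pics/tkey.png

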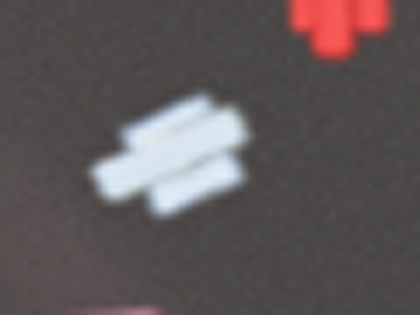

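View pics/tclamp.png

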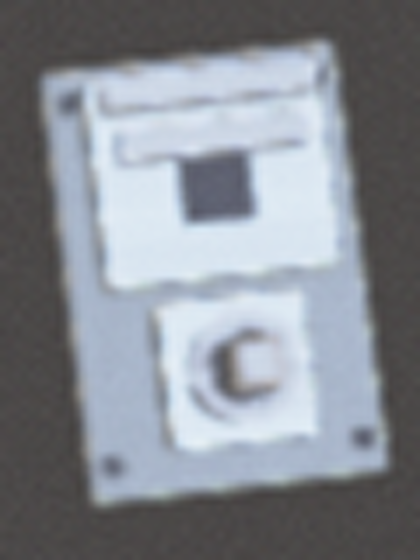

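View pics/sclamp.png

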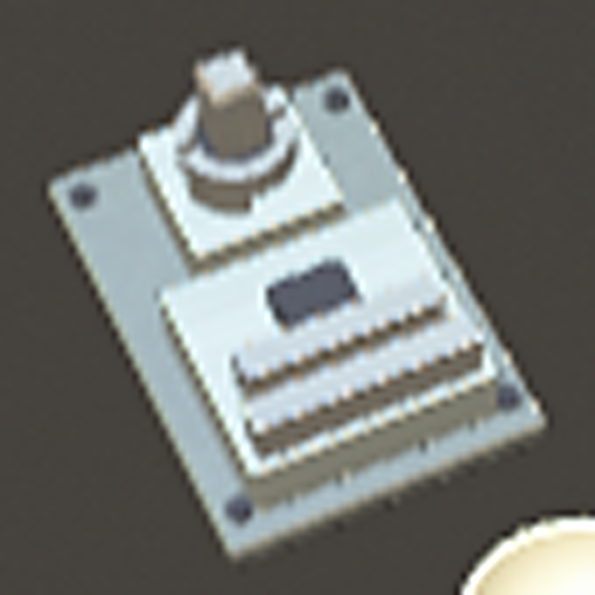

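Run:
```python
from h import *
for n in ['top','scene']:
    W=np.load(n+'W.npy')
    def sel(c,r,zl,zh):
        d=np.hypot(W[...,0]-c[0],W[...,1]-c[1]); return W[(d<r)&(W[...,2]>zl)&(W[...,2]<zh)]
    def rect(P): 
        r=cv2.minAreaRect(P[:,:2].astype(np.float32)); return [np.round(x,1) for x in r],len(P),P.mean(0).round(1)
    print(n,'bar',rect(sel((500,158),50,50,80)))
    print('shaft',rect(sel((532,-168),25,92,112)))
    P=sel((575,-160),150,3,120); print('plate',rect(P))
f=pickle.load(open('wrist.pkl','rb')); print(np.round(f['tool_from_camera'],3),f['fx'],f['fy'],f['cx'],f['cy'],f['dist_coeffs'])
f=pickle.load(open('top.pkl','rb'))
R=cv2.Rodrigues(f['rvec'])[0]; print('cam',-R.T@np.ravel(f['tvec']))
```

```text
top bar ([array([498.7, 160. ]), array([17. , 61.8]), np.float64(25.5)], 122, array([498.4, 159.5,  63.2]))
shaft ([array([ 534.4, -177.6]), array([19.9, 19.9]), np.float64(5.1)], 53, array([ 534.5, -176.9,  101.1]))
plate ([array([ 573.9, -160.3]), array([295.1, 291.5]), np.float64(30.8)], 3206, array([ 574.3, -167.9,   29.1]))
scene bar ([array([502. , 161.3]), array([17.9, 65.3]), np.float64(25.2)], 131, array([504.6, 160. ,  61.1]))
shaft ([array([ 538.8, -177.2]), array([20.6, 20. ]), np.float64(12.5)], 58, array([ 540.1, -177.6,   98.9]))
plate ([array([ 573. , -159.6]), array([289. , 296.4]), np.float64(24.7)], 3213, array([ 600.5, -176.3,   32.7]))
[[ 1.00000e-03 -9.69000e-01 -2.48000e-01  6.95860e+01]
 [ 1.00000e+00  1.00000e-03  0.00000e+00  1.11000e-01]
 [-0.00000e+00 -2.48000e-01  9.69000e-01 -1.69917e+02]
 [ 0.00000e+00  0.00000e+00  0.00000e+00  1.00000e+00]] 305.4705580474565 305.4705580474565 257.2744611692625 189.27858480823684 [-0.07191827  0.          0.          0.          0.        ]
cam [ 477.60320106   -6.49562168 1188.84131504]
```

```bash
cat > mv.py <<'E'
import numpy as np
def rel(p0,y0,p1,y1):
    a=np.radians(y0); d=np.array(p1,float)-p0
    # tool x=(c,s,0), y=(s,-c,0), z=-Z
    c,s=np.cos(a),np.sin(a)
    return np.round([d[0]*c+d[1]*s,d[0]*s-d[1]*c,-d[2]],1),round(-np.radians(y1-y0),4)
E
python3 - <<'E'
from mv import *
print(rel([214.8,533.4,214],158.07,[500,160,170],115.5))
E
```

```text
(array([-404. , -239.9,   44. ]), np.float64(0.743))
```

Request:
servo_tool([
  [[-40,-24,4,0,0,0.074,0.55],[-80,-48,9,0,0,0.149,0.55],[-121,-72,13,0,0,0.223,0.55],[-162,-96,18,0,0,0.297,0.55],[-202,-120,22,0,0,0.372,0.55],[-242,-144,26,0,0,0.446,0.55],[-283,-168,31,0,0,0.52,0.55],[-323,-192,35,0,0,0.595,0.55],[-364,-216,40,0,0,0.669,0.55],[-404,-240,44,0,0,0.743,0.55],[-404,-240,44,0,0,0.743,0.55],[-404,-240,44,0,0,0.743,0.55],[-404,-240,44,0,0,0.743,0.55]],
])

```text
time_s: 1.45
ee_pos: [499.2, 160.5, 169.8]
ee_rot: [-180.0, -0.0, 115.6]
force: [-0.4, 0.8, -0.1]
gripper_width: 49.6
```

Run:
```python
from h import *
f=grab('wrist'); W=cloud(f); np.save('wristW.npy',W); save(f['color'],'w1.png',1.5)
print(f['state']['ee_pos'],f['state']['ee_rot'])
d=np.hypot(W[...,0]-500,W[...,1]-160)
for zl,zh in [(58,70),(55,75),(24,33)]:
    P=W[(d<45)&(W[...,2]>zl)&(W[...,2]<zh)]
    r=cv2.minAreaRect(P[:,:2].astype(np.float32)); print(zl,r,len(P),P.mean(0).round(1))
```

```text
[499.2088228  160.51043003 169.84865314] [-1.79971005e+02 -3.48332890e-02  1.15551426e+02]
58 ((499.9954833984375, 160.802490234375), (15.924192428588867, 64.11396789550781), 23.29852867126465) 1102 [499.4 162.2  62.8]
55 ((499.9914245605469, 160.81187438964844), (15.924192428588867, 64.13441467285156), 23.29852867126465) 1105 [499.3 162.2  62.8]
24 ((500.171630859375, 160.4990692138672), (38.02146530151367, 38.593196868896484), 23.489276885986328) 676 [499.7 160.8  27.3]
```

View pics/w1.png

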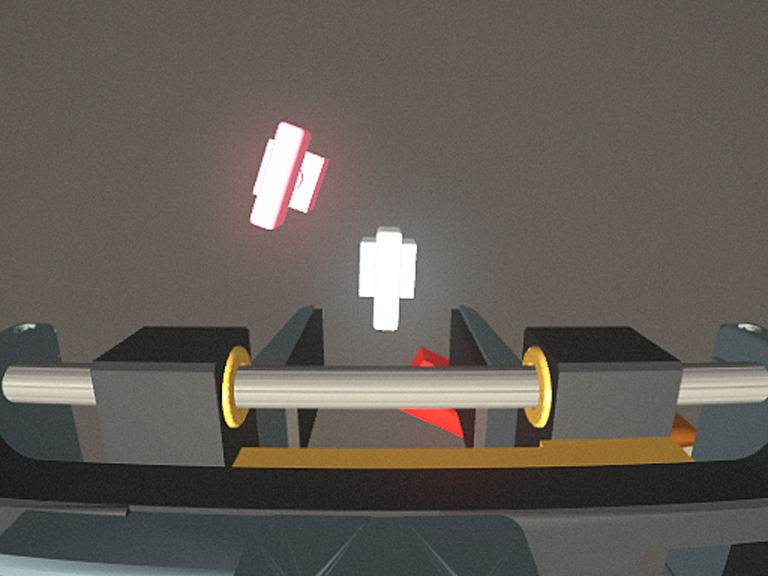

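Run:
```python
from h import *
from mv import *
for i in range(2): grab('wrist');s=state(); print(s['ee_pos'],s['ee_rot'],s['qpos'])
print(rel([499.4,160.2,169.8],115.5,[500,160.7,36],113.4))
```

```text
[499.13552897 160.97741767 170.08091986] [ 1.79997873e+02 -1.80688963e-02  1.15616471e+02] [ 1.66070569e+01  1.56806060e+01  1.00143425e+02  2.01956870e-02
  6.41766999e+01 -9.01821111e+00]
[499.20557824 161.00222745 170.13073473] [ 1.79988475e+02 -1.17817765e-02  1.15624204e+02] [ 1.66104993e+01  1.56794626e+01  1.00137237e+02  1.49334749e-02
  6.41737645e+01 -9.02020780e+00]
(array([  0.2,   0.8, 133.8]), np.float64(0.0367))
```

Request:
servo_tool([
  [[0,0.4,30,0,0,0.037,0.55],[-0.5,0.8,60,0,0,0.037,0.55],[-0.5,0.8,90,0,0,0.037,0.55],[-0.5,0.8,115,0,0,0.037,0.55],[-0.5,0.8,130,0,0,0.037,0.55],[-0.5,0.8,134,0,0,0.037,0.55],[-0.5,0.8,134,0,0,0.037,0.55],[-0.5,0.8,134,0,0,0.037,0.1],[-0.5,0.8,134,0,0,0.037,0.0],[-0.5,0.8,134,0,0,0.037,0.0],[-0.5,0.8,134,0,0,0.037,0.0],[-0.5,0.8,134,0,0,0.037,0.0],[-0.5,0.8,134,0,0,0.037,0.0],[-0.5,0.8,134,0,0,0.037,0.0]],
], squeeze=45)

```text
time_s: 3.0
ee_pos: [500.9, 159.7, 36.3]
ee_rot: [180.0, 0.0, 113.4]
force: [-1.0, -0.5, 3.6]
gripper_width: 15.9
```

Run:
```python
from mv import *
print(rel([500.9,159.9,36.2],113.4,[542,-118,190],96))
```

```text
(array([-271.4,  -72.6, -153.8]), np.float64(0.3037))
```

Request:
servo_tool([
  [[0,0,-20,0,0,0,0],[0,0,-50,0,0,0,0],[0,0,-90,0,0,0,0],[-20,-5,-130,0,0,0.03,0],[-50,-13,-154,0,0,0.06,0],[-85,-23,-154,0,0,0.1,0],[-120,-32,-154,0,0,0.14,0],[-155,-41,-154,0,0,0.18,0],[-190,-51,-154,0,0,0.22,0],[-225,-60,-154,0,0,0.26,0],[-255,-68,-154,0,0,0.29,0],[-271,-72.5,-154,0,0,0.304,0],[-271,-72.5,-154,0,0,0.304,0],[-271,-72.5,-154,0,0,0.304,0],[-271,-72.5,-154,0,0,0.304,0]],
])

```text
time_s: 4.5
ee_pos: [541.5, -116.5, 189.7]
ee_rot: [-180.0, -0.1, 96.0]
force: [-0.1, -0.6, -2.1]
gripper_width: 15.8
```

Run:
```python
from h import *
f=grab('wrist'); W=cloud(f); np.save('wristW.npy',W); save(f['color'],'w2.png',1.5)
print(f['state']['ee_pos'],f['state']['ee_rot'],f['state']['force'],f['state']['gripper_width'])
d=np.hypot(W[...,0]-536,W[...,1]+177)
for zl,zh in [(97,106),(90,106),(98,106)]:
    P=W[(d<25)&(W[...,2]>zl)&(W[...,2]<zh)]
    r=cv2.minAreaRect(P[:,:2].astype(np.float32)); print(zl,r,len(P),P.mean(0).round(1))
```

```text
[ 541.53185839 -116.45450545  189.74524089] [-1.79972216e+02 -5.56877985e-02  9.60365147e+01] [-0.13592327 -0.63299772 -2.1268733 ] 15.800141584936332
97 ((0.0, 0.0), (0.0, 0.0), 0.0) 0 [nan nan nan]
90 ((0.0, 0.0), (0.0, 0.0), 0.0) 0 [nan nan nan]
98 ((0.0, 0.0), (0.0, 0.0), 0.0) 0 [nan nan nan]<stdin>:7: RuntimeWarning: Mean of empty slice.
  ret = um.true_divide(
```

View pics/w2.png

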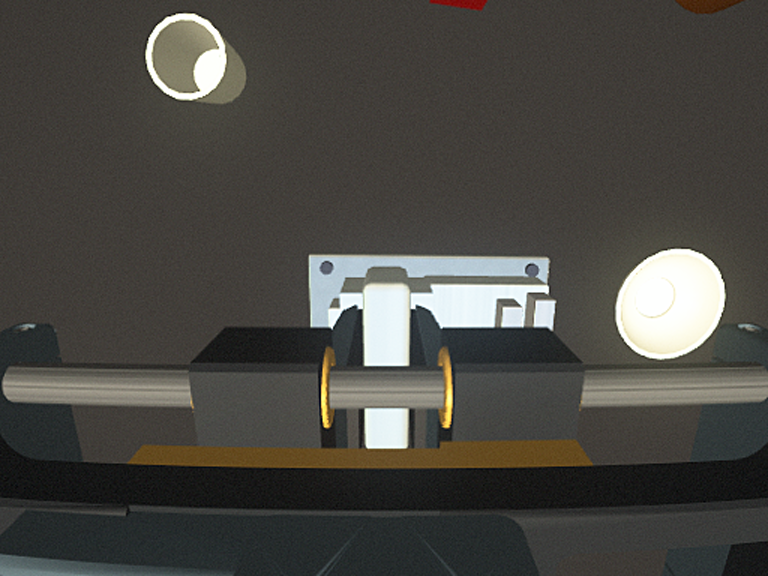

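Request:
servo_tool([
  [[-30,-1,0,0,0,0,0],[-70,-3,0,0,0,0,0],[-110,-5,0,0,0,0,0],[-135,-6,0,0,0,0,0],[-135,-6,0,0,0,0,0],[-135,-6,0,0,0,0,0],[-135,-6,0,0,0,0,0]],
])

```text
time_s: 5.25
ee_pos: [549.8, -251.1, 189.9]
ee_rot: [-180.0, -0.1, 96.0]
force: [-0.9, 0.5, -1.2]
gripper_width: 15.3
```

Run:
```python
from h import *
f=grab('wrist'); W=cloud(f); np.save('wristW.npy',W); save(f['color'],'w3.png',1.5)
print(f['state']['ee_pos'],f['state']['ee_rot'],f['state']['force'],f['state']['gripper_width'])
d=np.hypot(W[...,0]-536,W[...,1]+177)
for zl,zh in [(100.5,106),(99,106),(94,106),(58,72)]:
    P=W[(d<27)&(W[...,2]>zl)&(W[...,2]<zh)]
    if len(P)<3: continue
    r=cv2.minAreaRect(P[:,:2].astype(np.float32)); print(zl,r,len(P),P.mean(0).round(1))
```

```text
[ 549.84544817 -251.06163433  189.90930568] [-1.79987654e+02 -5.30687371e-02  9.60486652e+01] [-0.90546059  0.46549763 -1.24958709] 15.286466680254629
100.5 ((536.0114135742188, -177.8513946533203), (17.206140518188477, 16.705942153930664), 89.79104614257812) 309 [ 536.1 -178.1  101.3]
99 ((535.9702758789062, -178.32691955566406), (18.321104049682617, 18.566661834716797), 6.150649547576904) 470 [ 535.9 -177.9  100.8]
94 ((535.8360595703125, -177.8958740234375), (20.179378509521484, 19.584121704101562), 6.018802165985107) 606 [ 535.7 -177.8  100.2]
58 ((536.0755615234375, -177.99441528320312), (45.29621505737305, 45.22329330444336), 51.8349494934082) 1200 [ 536.3 -178.1   64.3]
```

View pics/w3.png

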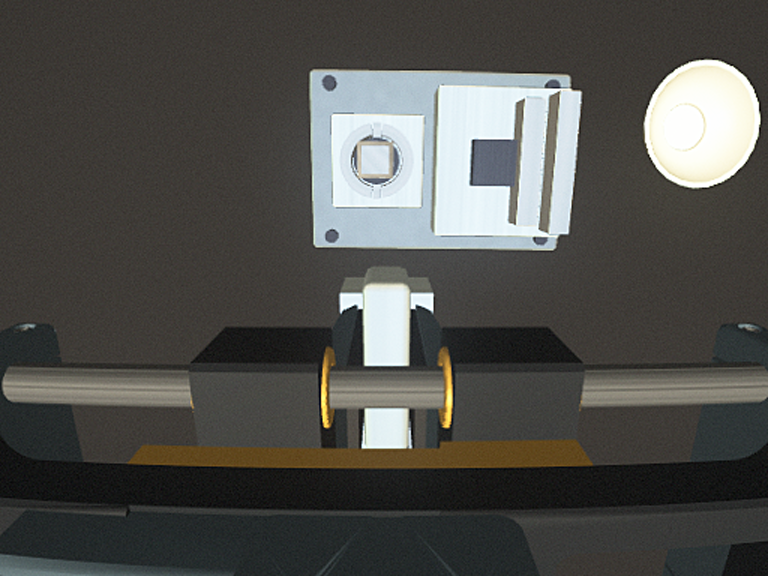

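Run:
```python
from h import *
f=pickle.load(open('wrist.pkl','rb')); W=np.load('wristW.npy')
# plate region by connected z in 3..14, near
d=np.hypot(W[...,0]-580,W[...,1]+173)
P=W[(d<125)&(W[...,2]>4)&(W[...,2]<75)&(W[...,1]>-245)]
r=cv2.minAreaRect(P[:,:2].astype(np.float32)); print('plate',r,len(P))
for zl,zh in [(4,16)]:
    P=W[(d<125)&(W[...,2]>zl)&(W[...,2]<zh)&(W[...,1]>-245)]; print(np.median(P[:,2]),cv2.minAreaRect(P[:,:2].astype(np.float32)))
s=f['state']; p=np.array(s['ee_pos']); a=np.radians(s['ee_rot'][2])
D=W-p; T=np.dstack([D[...,0]*np.cos(a)+D[...,1]*np.sin(a),D[...,0]*np.sin(a)-D[...,1]*np.cos(a),-D[...,2]])
for zl,zh in [(-34,-22),(0,12)]:
    m=(abs(T[...,0])<60)&(abs(T[...,1])<22)&(T[...,2]>zl)&(T[...,2]<zh)
    v,u=np.where(m); P=T[m]; print(zl,len(P),v.min(),v.max(),u.min(),u.max(),P.min(0).round(1),P.max(0).round(1),np.median(P[:,2]))
    # edges per row
    for vv in range(v.min(),v.max()+1,4):
        q=P[v==vv]; print(vv,q[:,0].mean().round(1),q[:,1].min().round(1),q[:,1].max().round(1),q[:,2].mean().round(1))
```

```text
plate ((580.301025390625, -173.64715576171875), (190.46885681152344, 130.55636596679688), 5.611469268798828) 20051
11.121213249487468 ((580.301025390625, -173.64715576171875), (190.46885681152344, 130.55636596679688), 5.611469268798828)
-34 2996 187 298 221 294 [-28.8 -18.3 -34. ] [ 33.4  18.5 -22. ] -26.65113815782533
187 33.2 -5.1 4.8 -22.9
191 31.9 -7.1 7.2 -25.8
195 30.1 -7.5 7.7 -26.6
199 28.1 -7.6 7.8 -26.7
203 26.0 -7.6 7.8 -26.6
207 23.9 -7.6 7.8 -26.5
211 21.9 -7.6 7.9 -26.6
215 19.8 -7.7 7.9 -26.4
219 17.5 -18.3 18.5 -26.0
223 16.4 -17.2 17.2 -28.8
227 14.3 -11.1 11.3 -28.7
231 11.5 -7.9 8.1 -26.9
235 9.2 -7.8 8.1 -26.8
239 7.1 -7.9 8.1 -26.9
243 4.9 -7.9 8.1 -26.8<stdin>:16: RuntimeWarning: Mean of empty slice.
  ret = ret.dtype.type(ret / rcount)
Traceback (most recent call last):
ValueError: zero-size array to reduction operation minimum which has no identity
```

Request:
servo_tool([
  [[20,-2,0,0,0,0,0],[45,-4,0,0,0,0,0],[65,-5.5,0,0,0,0.004,0],[73,-6.1,10,0,0,0.004,0],[73,-6.1,30,0,0,0.004,0],[73,-6.1,36,0,0,0.004,0],[73,-6.1,36,0,0,0.004,0],[73,-6.1,36,0,0,0.004,0]],
])

```text
time_s: 6.1
ee_pos: [536.5, -180.8, 154.1]
ee_rot: [180.0, 0.0, 95.7]
force: [0.0, -0.5, -1.1]
gripper_width: 15.6
```

Run:
```python
from h import *
s=state();print(s['ee_pos'],s['ee_rot'],s['force'])
f=grab('scene'); save(f['color'][160:290,160:290],'s3.png',4.5)
s=state();print(s['ee_pos'],s['ee_rot'],s['force'])
```

```text
[ 536.52675676 -180.83416114  154.13379996] [1.79975006e+02 8.22109956e-03 9.57250886e+01] [ 0.04190837 -0.48950144 -1.05952458]
[ 536.70799248 -180.99793347  154.47110361] [1.79937530e+02 2.50981724e-02 9.57154976e+01] [ 0.56784628  0.03930928 -1.3798405 ]
```

View pics/s3.png

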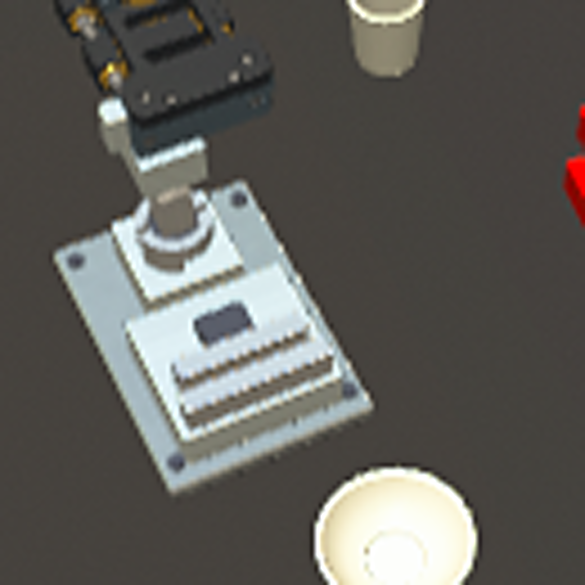

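Request:
servo_tool([
  [[1.2,-0.4,4,0,0,0,0],[1.2,-0.4,9,0,0,0,0],[1.2,-0.4,13,0,0,0,0],[1.2,-0.4,16,0,0,0,0],[1.2,-0.4,18,0,0,0,0],[1.2,-0.4,20,0,0,0,0],[1.2,-0.4,22,0,0,0,0],[1.2,-0.4,24,0,0,0,0],[1.2,-0.4,24,0,0,0,0]],
])

```text
time_s: 7.05
ee_pos: [535.5, -179.5, 129.6]
ee_rot: [-180.0, -0.0, 95.7]
force: [-0.5, 0.3, -2.1]
gripper_width: 15.5
```

Request:
servo_tool([
  [[0,0,3,0,0,0,0],[0,0,6,0,0,0,0],[0,0,9,0,0,0,0],[0,0,12,0,0,0,0],[0,0,14,0,0,0,0],[0,0,14,0,0,0,0]],
])

```text
time_s: 7.65
ee_pos: [535.5, -179.4, 115.5]
ee_rot: [-180.0, -0.0, 95.7]
force: [-0.0, 0.5, -1.9]
gripper_width: 15.6
```

Run:
```python
from h import *
f=grab('scene'); save(f['color'][160:290,160:290],'s4.png',4.5)
s=state();print(s['ee_pos'],s['ee_rot'],s['force'],s['torque'])
```

```text
[ 535.60068264 -179.51893729  115.74968066] [-1.79984876e+02 -1.14642602e-02  9.57290647e+01] [-0.42069062 -0.28390206 -1.83781721] [-0.07481345  0.05507549 -0.00069028]
```

View pics/s4.png

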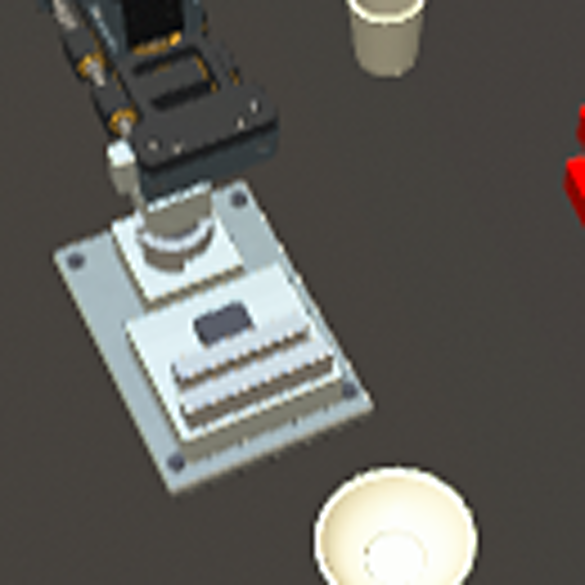

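Request:
servo_tool([
  [[0,0,1.5,0,0,0,0],[0,0,3,0,0,0,0],[0,0,4.5,0,0,0,0],[0,0,6,0,0,0,0],[0,0,6,0,0,0,0]],
], squeeze=58)

```text
time_s: 8.2
ee_pos: [536.0, -179.6, 110.3]
ee_rot: [180.0, 0.0, 95.7]
force: [-0.6, -0.3, 2.1]
gripper_width: 15.7
```

Request:
servo_tool([
  [[0,0,1.5,0,0,0,0],[0,0,3,0,0,0,0],[0,0,4.5,0,0,0,0],[0,0,5,0,0,0,0],[0,0,5,0,0,0,0]],
])

```text
time_s: 8.7
ee_pos: [536.0, -179.6, 105.3]
ee_rot: [180.0, 0.0, 95.7]
force: [-0.5, -0.7, 6.7]
gripper_width: 15.8
```

Request:
servo_tool([
  [[0,0,1,0,0,0,0],[0,0,2,0,0,0,0],[0,0,2.5,0,0,0,0],[0,0,2.5,0,0,0,0]],
])

```text
time_s: 9.1
ee_pos: [536.2, -179.7, 104.2]
ee_rot: [179.9, 0.0, 95.7]
force: [-3.0, 0.8, 12.3]
gripper_width: 15.9
```

Request:
servo_tool([
  [[0,-0.1,0,0,0,0.1,0],[0,-0.3,0,0,0,0.2,0],[0.1,-0.4,0,0,0,0.3,0],[0.1,-0.5,0,0,0,0.4,0],[0.2,-0.6,0,0,0,0.5,0],[0.2,-0.7,0,0,0,0.6,0],[0.2,-0.7,0,0,0,0.6,0]],
])

```text
time_s: 9.8
ee_pos: [535.5, -179.7, 104.1]
ee_rot: [179.9, -0.0, 61.3]
force: [-1.7, -0.1, 12.5]
gripper_width: 15.3
```

Run:
```python
from h import *
f=grab('scene'); save(f['color'][160:290,160:290],'s5.png',4.5)
s=state();print(s['ee_pos'],s['ee_rot'],s['force'],s['torque'],s['gripper_width'],s['qpos'])
```

```text
[ 535.54149181 -179.74591537  104.14652709] [ 1.79870248e+02 -6.42862096e-03  6.13538402e+01] [-1.72563486  0.85090393 11.09184269] [0.02150175 0.58628743 0.07715399] 15.679793744368773 [-1.97117820e+01  2.25655840e+01  1.00219118e+02 -1.64389768e-02
  5.70861223e+01  8.94330214e+00]
```

View pics/s5.png

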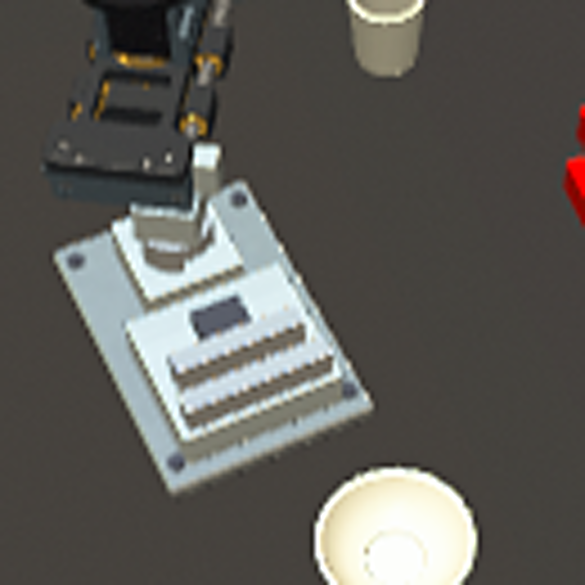

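Request:
servo_tool([
  [[0,-0.1,0,0,0,0.1,0],[0.1,-0.2,0,0,0,0.2,0],[0.1,-0.3,0,0,0,0.3,0],[0.2,-0.5,0,0,0,0.4,0],[0.2,-0.6,0,0,0,0.5,0],[0.3,-0.7,0,0,0,0.6,0],[0.3,-0.8,0,0,0,0.7,0],[0.4,-0.9,0,0,0,0.8,0],[0.5,-1,0,0,0,0.9,0],[0.5,-1.1,0,0,0,0.97,0],[0.5,-1.1,0,0,0,0.97,0]],
])

```text
time_s: 10.95
ee_pos: [534.7, -178.5, 104.1]
ee_rot: [180.0, -0.1, 5.7]
force: [-2.7, 1.0, 11.6]
gripper_width: 15.6
```

Run:
```python
from h import *
s=state();print(s['ee_pos'],s['ee_rot'],s['force'],s['torque'],s['gripper_width'],s['qpos'])
```

```text
[ 534.7378258  -178.4780027   104.13312201] [ 1.79964189e+02 -1.01986784e-01  5.73079926e+00] [-2.6811155   0.98928617 11.6464571 ] [0.24237371 0.68791998 0.11494204] 15.60385969693195 [-1.96329624e+01  2.24827257e+01  1.00359983e+02  1.34993822e-02
  5.70497954e+01  6.46289383e+01]
```

Torque tracks the spring with no stop reached yet, so I'll go through the play in small steps until the stop is felt.

Request:
servo_tool([
  [[0,0,0,0,0,0.03,0],[0,0,0,0,0,0.06,0],[0,0,0,0,0,0.08,0],[0,0,0,0,0,0.08,0]],
])

```text
time_s: 11.35
ee_pos: [534.7, -178.4, 104.1]
ee_rot: [180.0, -0.1, 1.2]
force: [-2.6, 1.9, 12.7]
gripper_width: 15.6
```

Run:
```python
from h import *
s=state();print(s['ee_pos'],s['ee_rot'],s['force'],s['torque'],s['gripper_width'],s['qpos'])
```

```text
[ 534.71979332 -178.40785578  104.12373374] [ 1.79979168e+02 -9.99166431e-02  1.19469446e+00] [-2.64116715  1.94164736 12.72973887] [0.292404   0.63255841 0.13388996] 15.631924846118535 [-1.96296736e+01  2.24832253e+01  1.00360735e+02  1.91247235e-02
  5.70552460e+01  6.91652636e+01]
```

Request:
servo_tool([
  [[0,0,0,0,0,0.03,0],[0,0,0,0,0,0.05,0],[0,0,0,0,0,0.05,0]],
])

```text
time_s: 11.65
ee_pos: [534.7, -178.4, 104.1]
ee_rot: [180.0, -0.1, -1.6]
force: [-2.1, 1.5, 12.9]
gripper_width: 15.8
```

Run:
```python
from h import *
f=grab('scene'); save(f['color'][160:290,160:290],'s6.png',4.5)
s=state();print(s['ee_pos'],s['ee_rot'],s['force'],s['torque'],s['gripper_width'])
f=grab('wrist'); save(f['color'],'w6.png',1.5)
s=state();print(s['torque'])
```

```text
[ 534.7227938  -178.37632239  104.13545872] [ 1.79977712e+02 -9.78998251e-02 -1.59973921e+00] [-2.5655683   1.56097341 12.46315218] [0.31158283 0.70582579 0.41687798] 15.468169682525595
[0.34830314 0.68825784 0.40347224]
```

View pics/s6.png

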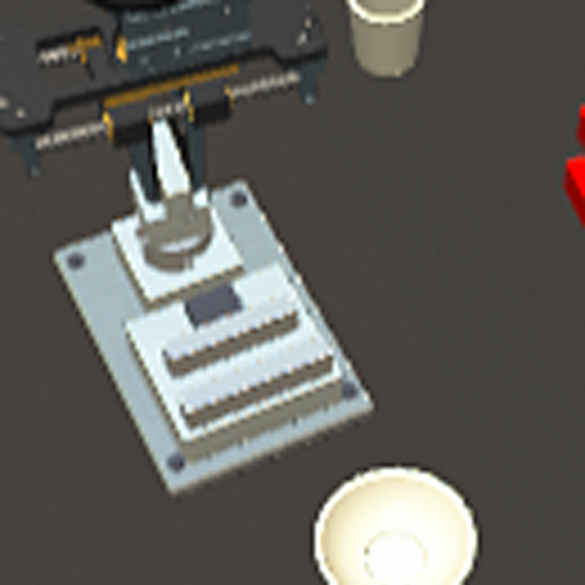

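View pics/w6.png

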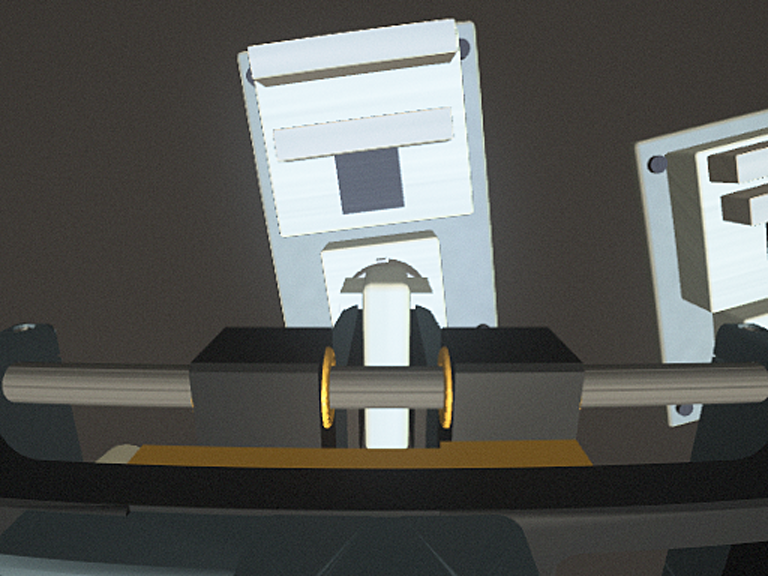

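The torque has jumped to 0.41 N·m against the spring's 0.12, so the key is at the stop. The jaw gap is clearly wider, with the jaws at rows 50 and 130 in the wrist view. I'll settle briefly and hand in.

Request:
servo_tool([
  [[0,0,0,0,0,0,0],[0,0,0,0,0,0,0],[0,0,0,0,0,0,0]],
])

```text
time_s: 12.05
ee_pos: [534.7, -178.3, 104.1]
ee_rot: [180.0, -0.1, -1.6]
force: [-2.2, 1.2, 12.1]
gripper_width: 15.5
```

Run:
```python
from h import *
f=grab('top'); s=state();print(s['ee_pos'],s['ee_rot'],s['force'],s['torque'],s['gripper_width'])
W=cloud(f)
for u,v in [(343,303),(293,385),(386,389),(447,208),(323,210),(200,378)]: print(W[int(v/1.5),int(u/1.5)].round(1))
print(job_done())
```

```text
[ 534.7465315  -178.36096923  104.13591407] [ 1.79975632e+02 -9.80199489e-02 -1.59029648e+00] [-2.5668869   0.7504573  12.85352029] [0.2876856  0.63655979 0.42261842] 15.758299076538394
[568.7  88.4  61.4]
[413.3 186.   63.7]
[397.9   7.1   5.6]
[ 769.8 -128.2    5. ]
[748.3 122.1  89.1]
[425.7 378.8  33.9]
the job is handed in; nothing more can be done
None
```

The specimen clamp is open and held open: I handed the job in at about 12 s with the key still gripped, pressed in and turned to its stop.

- **Key and clamp:** I picked up the silver key, leaving the pink and red ones alone. I fitted it over the shaft of the clamp farthest to the robot's left and pressed until the shaft bottomed.
- **Turn:** I turned the tool about 97° clockwise, which is the quarter turn plus the key's play on the shaft. The torque then rose to about 0.42 N·m, well above the spring's 0.12 N·m, which shows the stop.
- **Last checks:** The grip was 15.8 mm wide on the 16 mm bar, and the vertical force on the tool was about 12.9 N, so the shaft was still pressed. The pictures showed the jaw gap wide open.
- **Bystanders:** The jar, dish, beaker, box and the two decoy keys read at their starting positions, within 1 mm sideways. Their heights read up to 3 mm lower, which I put down to depth noise.

No check failed or disagreed.

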